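Set the induction hob under the wax pan to heat 7

TASK

Switch on the induction hob under the wax pan: with the closed fingertips pointing straight down, rest them lightly on the power key (the broken-ring mark at the left end of the control row) for a full second, then lift off. Then set the heat to 7: touch down on the first, shortest of the nine heat bars, slide the fingertips lightly along the row over each bar in turn, stop on the seventh bar without running past it, rest there for a second and lift straight off. Touch the glass nowhere else, do not press hard, and leave the pan, moulds, jug, tin and spatula where they are.

Things in the scene. Friction and masses are not known exactly. Their poses are not given: they have to be found in the camera images.
- hob: Induction hob, black glass top 320 mm wide (y), 380 mm deep (x), 75 mm above the table; cannot slide. Origin: underside centre, 63 mm below the glass. x points to its rear, y to its left, z up. Controls are printed flat on the glass in a row 150 mm in front of the origin (robot's side). On soft feet: pressed, it sinks from about 2 N on, 1 mm per further 2 N, at most 6 mm, and springs back.
- power_key (a point): Centre of the power key on the glass surface: a white broken ring 18 mm across with a short stroke in its gap, at the left end of the control row (150 mm in front of the hob's origin, 125 mm to its left). x, y, z as for the hob.
- bar1 (a point): Centre of the first (shortest) heat bar, on the glass surface. Nine white printed bars, 7 mm wide, in a straight row at 18 mm steps, growing from 5 mm long at the left (low) to 25 mm at the right (high). Bar 1 lies 53 mm to the right of the power key. x, y, z as for the hob.
- bar2 (a point): Centre of heat bar 2, on the glass surface, 18 mm to the right of bar 1 along the row.
- bar3 (a point): Centre of heat bar 3, on the glass surface, 36 mm to the right of bar 1 along the row.
- bar4 (a point): Centre of heat bar 4, on the glass surface, 54 mm to the right of bar 1 along the row.
- bar5 (a point): Centre of heat bar 5, on the glass surface, 72 mm to the right of bar 1 along the row.
- bar6 (a point): Centre of heat bar 6, on the glass surface, 90 mm to the right of bar 1 along the row.
- bar7 (a point): Centre of heat bar 7, on the glass surface, 108 mm to the right of bar 1 along the row.
- bar9 (a point): Centre of the ninth, last and longest heat bar, on the glass surface, 144 mm to the right of bar 1. A padlock mark (lock key) follows 53 mm further right.
- pan: Lidded steel melting pan standing loose on the glass, 160 mm across, 98 mm high over the black lid knob; its front is about 140 mm behind the control row and its handle points to the rear right. Origin: centre of its underside.
- mould_a: Filled cylindrical mould, pinkish silicone, 70 mm across and 96 mm high, standing loose beside the hob. Origin: centre of its underside.
- mould_b: Filled cylindrical mould, cream silicone, 70 mm across and 96 mm high, standing loose beside the hob. Origin: centre of its underside.
- jug: White plastic mug-shaped measuring jug, 76 mm across the rim, 85 mm high, standing loose beside the hob. Origin: centre of its underside.
- tin: Lidded aluminium candle tin, 76 mm across, 49 mm high, standing loose beside the hob. Origin: centre of its underside.
- spatula: Spatula about 240 mm long lying flat on the table in front of the hob, roughly along its front edge. Origin: centre of its underside; x runs along it from handle to blade.
Not all that is in view belongs to the job. What is shaped like the mould_b but purple or red is not meant.

How it is judged:
On the way, in this order (a step that is already met when the one before it is completed fails the run):
1. the fingertips rest on the power key for most of a second (contact force between the fingers and hob above 0.3 N and horizontal distance between the grasp point and power_key below 0.015 m), for 0.6 s.
2. the fingertips touch the first bar (contact force between the fingers and hob above 0.3 N and y of the grasp point in the frame of bar1 between -0.0075 and 0.0075 m and x of the grasp point in the frame of bar1 between -0.015 and 0.015 m), for 0.02 s.
3. the fingertips touch the second bar (contact force between the fingers and hob above 0.3 N and y of the grasp point in the frame of bar2 between -0.0075 and 0.0075 m and x of the grasp point in the frame of bar2 between -0.015 and 0.015 m), for 0.02 s.
4. the fingertips touch the third bar (contact force between the fingers and hob above 0.3 N and y of the grasp point in the frame of bar3 between -0.0075 and 0.0075 m and x of the grasp point in the frame of bar3 between -0.015 and 0.015 m), for 0.02 s.
5. the fingertips touch the fourth bar (contact force between the fingers and hob above 0.3 N and y of the grasp point in the frame of bar4 between -0.0075 and 0.0075 m and x of the grasp point in the frame of bar4 between -0.015 and 0.015 m), for 0.02 s.
6. the fingertips touch the fifth bar (contact force between the fingers and hob above 0.3 N and y of the grasp point in the frame of bar5 between -0.0075 and 0.0075 m and x of the grasp point in the frame of bar5 between -0.015 and 0.015 m), for 0.02 s.
7. the fingertips touch the sixth bar (contact force between the fingers and hob above 0.3 N and y of the grasp point in the frame of bar6 between -0.0075 and 0.0075 m and x of the grasp point in the frame of bar6 between -0.015 and 0.015 m), for 0.02 s.
8. the fingertips touch the seventh bar and rest there a moment (contact force between the fingers and hob above 0.3 N and y of the grasp point in the frame of bar7 between -0.0075 and 0.0075 m and x of the grasp point in the frame of bar7 between -0.015 and 0.015 m), for 0.3 s.
At the end, for the whole second after the job is handed in: Power key, then bars 1 to 7 touched in order (within 7.5 mm along the row, 15 mm across) with a rest on bar 7; at the end the fingertips are off the glass, the hob is sprung back up, and pan, moulds, jug, tin and spatula are still, upright and within 15 mm of their start (contact force between the fingers and hob below 0.1 N and height (world z) of bar7 above 0.0735 m and distance of each of pan, mould_a, mould_b, jug, tin, spatula from where it was at the start of the episode below 0.015 m and linear speed of each of pan, mould_a, mould_b, jug, tin, spatula below 0.02 m/s and angle between each of pan, mould_a, mould_b, jug, tin, spatula's own z axis and vertical below 0.1 rad).
It fails at once if the glass was touched past the seventh bar (over 10 mm) or away from the power key and the bars (over 16 to 20 mm) (contact force between the fingers and hob above 0.3 N and not (horizontal distance between the grasp point and power_key below 0.02 m or (y of the grasp point in the frame of bar1 below 0.016 m and y of the grasp point in the frame of bar7 above -0.01 m and x of the grasp point in the frame of bar1 between -0.02 and 0.02 m))).
It fails at once if the hob was pressed hard (sunk over 5 mm on its feet, about 12 N) (height (world z) of bar4 below 0.07 m).
It fails at once if the pan, a mould, the jug, tin or spatula was lifted or shifted over 15 mm (distance of any of pan, mould_a, mould_b, jug, tin, spatula from where it was at the start of the episode above 0.015 m).
It also fails if it takes over 48 s, if anything falls off the work surface, if the arm or the gripper's body presses on something with over 40 N, if the wrist force passes 120 N, or if a joint passes its speed limit or range.

ROBOT

A 7-joint arm with a two-finger parallel gripper is mounted at the origin on the work surface. World frame = base frame: x ahead of the robot, y to its left, z up, the work surface at z = 0. Lengths are in m, angles in rad, forces in N, time in s.
With the tool pointing down it reaches from about 0.35 to 0.9 m from the base axis. Payload 8.1 kg.
Tool frame: the origin (TCP) lies at the very end of the fingers, on their centre line; the grasp point (between the pads) lies 19 mm behind it (grip_point_offset is the distance from the TCP to the grasp point, in m); z points along the fingers, y is the line along which they close (so a half turn about z gives the same grasp; the last joint's range is limited). The gripper opens to 85 mm and grips with 20 to 120 N. Pads are 22 mm wide; open, the fingers measure 114 mm over their backs; the gripper's body (76 mm by 85 mm) begins 54 mm behind the grasp point. The pads swing forward as they close: fully open they stand 13 mm farther back than shut.
Start: joints at [1.224, 0.434, 0.025, 1.573, -0.012, 1.134, -0.075], TCP at [0.151, -0.607, 0.231] pointing down, gripper open.
Joint ranges: [-2.62, 2.62], [-0.44, 2.09], [-1.27, 1.32], [0.08, 2.57], [-1.32, 4.46], [0.12, 2], [-2.74, 2.74]. Speed limits (rad/s): [2.22, 2.22, 3.01, 3.01, 3.14, 3.14, 3.14].

INTERFACE

Orientations are given as a unit quaternion [w, x, y, z].
In Python, from plant import get_state, snapshot, calibration, hand_in, spot_in, grip_point_offset gives the robot as it stands.
- The arm moves only by the tool servo_tool, never from a script. Its argument "targets" is a list of rows, each an object of numbers: "grip": the closure, from -1 (fully open) to 1 (shut); "x", "y", "z": the shift along the tool's x, y, z in cm; "spin": the turn about the tool's z in rad. A call has 1 to 20 rows; each row is the pose to reach, as a shift and turn from the pose commanded when the call began, along the tool's axes at that moment; what a row does not reach only later rows make up. A row lasts 1/10 s, in which the tool goes at most 50 mm and 8.59 degrees, less where a joint would pass 70% of its speed; a pose out of reach is approached as far as the arm can. A call with a gripper value outside its range is refused whole. The fingers move at their own pace and stop on an object; "grip_force" is the grip in N (left out, the last holds). Time passes only in rows, so rows that repeat a pose let the fingers close. It gives the time, the measured TCP pose, the force, the opening and the grip force at its end, in the units of the state.
- get_state(): the state, without advancing time (a new reading comes with each control period).
- snapshot(name): name is "side" or "top" or "wrist"; returns the picture (420x560x3 uint8, red, green, blue); there is no depth.
- calibration(name): a dict with "fov_y" (degrees; the focal length in pixels is half the picture's height over the tangent of half this angle, whatever the lens; pixels are square), "cx", "cy" (the principal point, pixels), "k1" (the pictures are not rectified: a ray, as slopes to the right and down, at radius r is drawn at 1 + k1 r^2 times it, then the intrinsics apply), "R" (3x3) and "t" (3): a world point X has camera coordinates R X + t. Camera axes: x right, y down, z forward; pixel columns grow to the right and rows downward; lengths in m; the calibration is good to about 2 mm. A picture is of the moment at which its call begins: read the wrist's pose just before it. calibration takes no time and is no camera call; for the wrist camera it gives the pose at the moment of the call.
- hand_in(): hands the job in; it is judged then, once.
Trained networks look in the newest picture that a camera, given by its name, has taken for a name from the list of things; names that differ only in an ending like _2 or _b are one class to them, and where a whole thing is asked for, a point or a joint stands for the part that bears it (a point fixed in the world has none). Each returns a list of dicts, best first, with "score" (0 to 1); they miss things now and then, are a little off and sometimes report something else, mostly with a low value. They report only what shows in the picture. A call takes as long as a camera call. They do not tell look-alikes from the thing itself.
- spot_in(camera, label): "centre" ([column, row] in pixels, amid what is visible of it).
The state is a dict: "time_s": time; "qpos": joint angles; "joint_vel": joint speeds; "joint_torque": joint torques, N m; "tool_pos": TCP position; "orientation": TCP orientation; "wrist_force": force on the tool from outside, world axes, zero at the start; "moment": the same for the moment, N m; "grip_width": finger opening in m; "finger_force": force on a finger pad.
Only numpy, scipy, OpenCV 4.12 (cv2) and the standard library are available. Lean on these libraries where they do the work, as an engineer would, in place of code of your own. Each camera call takes 0.05 s, during which the arm holds its last target. There are 200 camera calls.

## Working session

There is one attempt and no reset: what is moved stays moved. The work goes in short steps, Python scripts to look and compute and a tool call to move; the robot and the scene stay as the last step left them, time stands still between calls to the robot, and variables do not carry over. Pictures are saved under pics/ and viewed, at most 10 in all, crops included, and the job is handed in when it is done.

Besides the shell and the picture viewer there is one more tool, called as a command line: name --argument value ..., lists and objects as JSON in quotes. servo_tool: Moves the arm, as the interface text tells. Its arguments: {"type":"object","properties":{"targets":{"type":"array"},"grip_force":{"type":"number"}},"required":["targets"]}

```bash
mkdir -p pics; cat > h.py <<'E'
import numpy as np, cv2
from plant import *
def K(c):
    f=210/np.tan(np.radians(c['fov_y'])/2); return f
def ray(c,px):
    f=K(c); d=np.array([(px[0]-c['cx'])/f,(px[1]-c['cy'])/f]); u=d.copy()
    for _ in range(30): u=d/(1+c['k1']*(u@u))
    R=np.array(c['R']);t=np.array(c['t'])
    return -R.T@t, R.T@np.array([u[0],u[1],1])
def atz(c,px,z):
    o,d=ray(c,px); return o+d*(z-o[2])/d[2]
def proj(c,X):
    p=np.array(c['R'])@np.array(X)+np.array(c['t']); u=p[:2]/p[2]; u=u*(1+c['k1']*(u@u)); f=K(c)
    return u*f+np.array([c['cx'],c['cy']])
E
python3 - <<'E'
from h import *
s=get_state(); print(s)
for n in('top','side'):
    c=calibration(n); im=snapshot(n); cv2.imwrite(f'pics/{n}0.png',im[:,:,::-1])
    print(n,c)
    for l in('hob','power_key','bar1','bar7','bar9'):
        for r in spot_in(n,l)[:2]: print(l,r,atz(c,r['centre'],0.075).round(4))
print(grip_point_offset)
E
```

```text
{'time_s': 0.0, 'qpos': array([ 1.22439332,  0.43524501,  0.02498038,  1.57407834, -0.01161148,
        1.13400019, -0.07509218]), 'joint_vel': array([ 7.14404699e-04,  1.78619396e-03,  6.88498974e-04, -5.97727761e-05,
        1.80560286e-03,  1.23334309e-03,  9.85270727e-04]), 'joint_torque': array([-5.45906805e-04, -6.70454550e+01,  1.02504842e+00, -3.16214955e+01,
        1.54822413e-02,  1.23377301e-02, -1.83701673e-05]), 'tool_pos': array([ 0.15069686, -0.60604807,  0.23051962]), 'orientation': array([-7.75691282e-04,  9.92583357e-01,  1.21563364e-01, -1.64056783e-04]), 'wrist_force': array([-0.32312738, -0.27423766, -0.3058842 ]), 'moment': array([-0.03406138, -0.01055997, -0.02415218]), 'finger_force': 0.0, 'grip_width': 0.08522359715082573}
top {'fov_y': 48.043376915513136, 'cx': 286.154553029203, 'cy': 205.62321309832848, 'k1': 0.03767381359186913, 'R': array([[-0.02114276, -0.99970173,  0.01222444],
       [-0.99631121,  0.02005076, -0.08343826],
       [ 0.08316826, -0.01394346, -0.99643797]]), 't': array([0.07276974, 0.6105662 , 1.23751842])}
hob {'centre': [292.8, 200.4]
[... 318 characters left out ...]
.075 ]
side {'fov_y': 48.34571966830748, 'cx': 276.8410576347681, 'cy': 204.49860588153632, 'k1': -0.059919881999144255, 'R': array([[ 0.96746034, -0.25217179, -0.02073348],
       [-0.15680797, -0.53324664, -0.83129975],
       [ 0.19857429,  0.80750072, -0.55543753]]), 't': array([-0.54538516,  0.18877864,  0.88003763])}
hob {'centre': [301.3, 237.6], 'score': 0.94} [ 0.5989 -0.0597  0.075 ]
power_key {'centre': [304.3, 236.5], 'score': 0.74} [ 0.6056 -0.058   0.075 ]
bar1 {'centre': [302.1, 235.0], 'score': 0.96} [ 0.6029 -0.0522  0.075 ]
bar7 {'centre': [302.1, 235.0], 'score': 0.96} [ 0.6029 -0.0522  0.075 ]
bar9 {'centre': [302.1, 235.0], 'score': 0.96} [ 0.6029 -0.0522  0.075 ]
0.0187
```

View pics/top0.png

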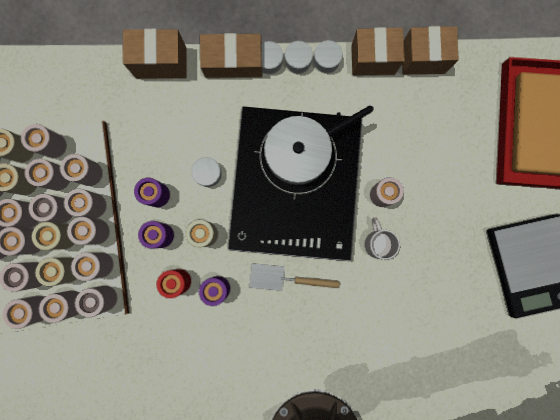

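View pics/side0.png

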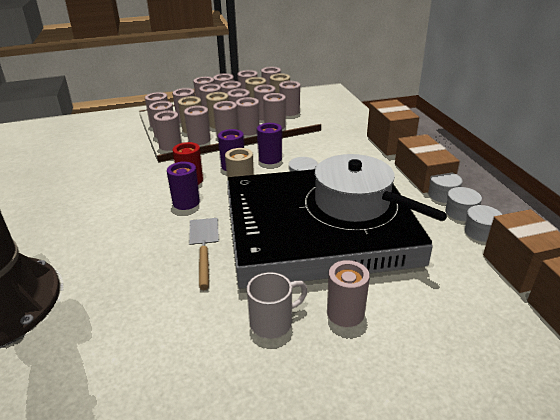

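The top view shows the power key at about (242,236), the bars running from (262,241) to (319,243) and the lock at (339,245). The spatula lies in front of the hob at (295,280). In the side view the same row runs from (245,182) down to (255,250). Next I extract the blobs at sub-pixel precision and fit the row.

```bash
python3 - <<'E'
from h import *
from scipy.optimize import least_squares
def blobs(n,box,thr):
    g=cv2.imread(f'pics/{n}0.png',0); x0,y0,x1,y1=box
    r=g[y0:y1,x0:x1].astype(float); 
    k,l,st,ce=cv2.connectedComponentsWithStats((r>thr).astype(np.uint8))
    out=[]
    for i in range(1,k):
        m=cv2.dilate((l==i).astype(np.uint8),np.ones((3,3)))>0; w=np.clip(r-20,0,None)*m
        yy,xx=np.nonzero(m); ww=w[m]
        out.append([x0+(xx*ww).sum()/ww.sum(),y0+(yy*ww).sum()/ww.sum(),st[i,4]])
    return np.array(out)
for n,box in(('top',(233,226,349,254)),('side',(236,177,264,256))):
    c=calibration(n)
    for b in blobs(n,box,75): print(n,b.round(1),atz(c,b[:2],.075).round(4))
E
```

```text
top [241.4 235.4  29. ] [0.5337 0.1768 0.075 ]
top [283.  241.8  17. ] [0.5152 0.071  0.075 ]
top [290.  241.9  21. ] [0.5145 0.053  0.075 ]
top [297.  242.1  23. ] [0.5137 0.035  0.075 ]
top [304.1 242.2  29. ] [0.513  0.0169 0.075 ]
top [311.2 242.3  31. ] [ 0.5123 -0.0011  0.075 ]
top [318.2 242.5  36. ] [ 0.5115 -0.0191  0.075 ]
top [261.7 241.3   8. ] [0.5175 0.1252 0.075 ]
top [268.8 241.4  13. ] [0.5168 0.1072 0.075 ]
top [275.9 241.6  13. ] [0.516 0.089 0.075]
top [338.8 245.3  35. ] [ 0.5032 -0.0717  0.075 ]
top [246.4 252.1  94. ] [0.4909 0.1646 0.075 ]
side [243.1 182.5  14. ] [0.5304 0.1768 0.075 ]
side [245.2 180.1   4. ] [0.5374 0.1864 0.075 ]
side [241.6 194.4   6. ] [0.5172 0.1273 0.075 ]
side [242.9 198.6   7. ] [0.5167 0.1096 0.075 ]
side [244.  203.1   9. ] [0.5155 0.0911 0.075 ]
side [245.5 207.5  12. ] [0.5153 0.0734 0.075 ]
side [246.6 212.3  15. ] [0.5139 0.0552 0.075 ]
side [248.  217.1  20. ] [0.5132 0.0372 0.075 ]
side [249.6 222.1  24. ] [0.5128 0.019  0.075 ]
side [251.2 227.2  27. ] [0.5122 0.0009 0.075 ]
side [252.6 232.5  33. ] [ 0.5113 -0.0172  0.075 ]
side [253.5 249.6  30. ] [ 0.5017 -0.0698  0.075 ]
side [258.7 248.9   5. ] [ 0.5115 -0.0707  0.075 ]
side [236.  252.6   5. ] [ 0.4682 -0.0696  0.075 ]
```

```bash
python3 - <<'E'
from h import *
im=cv2.imread('pics/top0.png')
a=cv2.resize(im[222:262,226:356],None,fx=6,fy=6,interpolation=cv2.INTER_CUBIC)
b=cv2.imread('pics/side0.png')[172:260,225:275]
b=cv2.resize(b,None,fx=4,fy=4,interpolation=cv2.INTER_CUBIC)
o=np.zeros((600,790,3),np.uint8); o[:240,:780]=a; o[245:245+352,:200]=b
cv2.imwrite('pics/crop.png',o)
# hob edges in top: sub-pixel dark/light transitions
g=cv2.imread('pics/top0.png',0).astype(float); c=calibration('top')
def edge(pts_fn,rng,z):
    P=[]
    for s in rng:
        col,rows=pts_fn(s); v=np.array([g[r,cc] for cc,r in zip(col,rows)]); d=np.diff(v); i=np.argmax(abs(d)); 
        P.append(atz(c,[(col[i]+col[i+1])/2,(rows[i]+rows[i+1])/2],z)[:2])
    P=np.array(P); m=P.mean(0); u=np.linalg.svd(P-m)[2][0]; 
    r=abs((P-m)@[-u[1],u[0]]); P=P[r<np.median(r)*3+.001]; m=P.mean(0); u=np.linalg.svd(P-m)[2][0]
    return m.round(4),u.round(4)
R=np.arange
print('rear',edge(lambda s:(np.full(16,s),R(102,118)),range(250,325),.075))
print('front',edge(lambda s:(np.full(20,s),R(246,266)),range(235,345),.075))
print('left',edge(lambda s:(R(222,250),np.full(28,s)),range(115,240),.075))
print('right',edge(lambda s:(R(345,372),np.full(27,s)),range(130,250),.075))
E
```

```text
rear (array([0.8587, 0.0561]), array([0.1121, 0.9937]))
front (array([0.4817, 0.0605]), array([0.1132, 0.9936]))
left (array([0.6914, 0.1907]), array([-0.9939,  0.1105]))
right (array([ 0.653 , -0.1281]), array([-0.9945,  0.1044]))
```

View pics/crop.png

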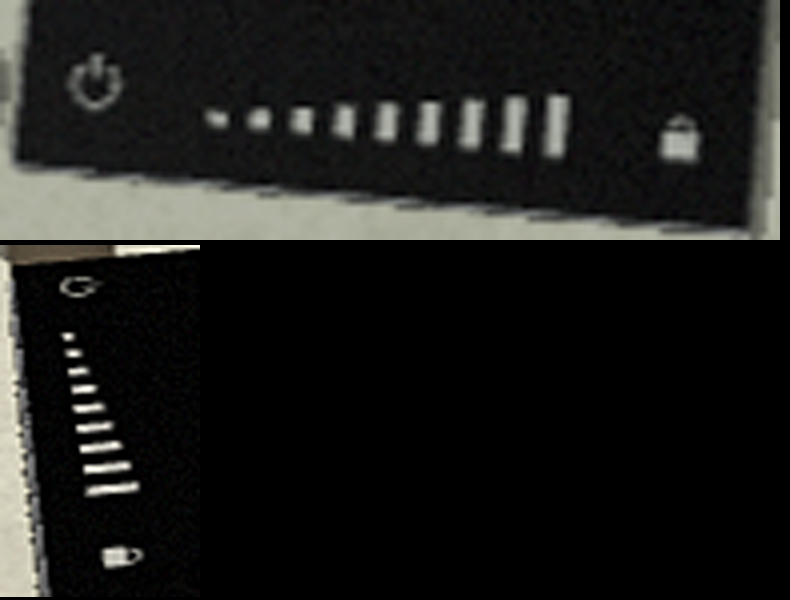

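The bars are bottom-aligned and the hob yaw is -0.112 rad. The key is at about (0.5325, 0.1775), and the row runs from there towards -(0.112, 0.994). I travel over the key at the current height with the gripper shut, aligning the tool with the hob.

servo_tool --targets '[{"grip": 1, "x": 1.5, "y": -1.8, "z": 0, "spin": 0.01}, {"grip": 1, "x": 4, "y": -4.8, "z": 0, "spin": 0.03}, {"grip": 1, "x": 7, "y": -8.4, "z": 0, "spin": 0.05}, {"grip": 1, "x": 10, "y": -12, "z": 0, "spin": 0.07}, {"grip": 1, "x": 13, "y": -15.5, "z": 0, "spin": 0.09}, {"grip": 1, "x": 16, "y": -19.1, "z": 0, "spin": 0.11}, {"grip": 1, "x": 19, "y": -22.7, "z": 0, "spin": 0.13}, {"grip": 1, "x": 22, "y": -26.3, "z": 0, "spin": 0.15}, {"grip": 1, "x": 25, "y": -29.9, "z": 0, "spin": 0.17}, {"grip": 1, "x": 28, "y": -33.4, "z": 0, "spin": 0.19}, {"grip": 1, "x": 31, "y": -37, "z": 0, "spin": 0.21}, {"grip": 1, "x": 34, "y": -40.6, "z": 0, "spin": 0.23}, {"grip": 1, "x": 37, "y": -44.2, "z": 0, "spin": 0.25}, {"grip": 1, "x": 40, "y": -47.8, "z": 0, "spin": 0.27}, {"grip": 1, "x": 43, "y": -51.4, "z": 0, "spin": 0.29}, {"grip": 1, "x": 46, "y": -55, "z": 0, "spin": 0.31}, {"grip": 1, "x": 49, "y": -58.5, "z": 0, "spin": 0.33}, {"grip": 1, "x": 52, "y": -62.1, "z": 0, "spin": 0.35}, {"grip": 1, "x": 54.5, "y": -65.1, "z": 0, "spin": 0.356}, {"grip": 1, "x": 56, "y": -66.8, "z": 0, "spin": 0.356}]'

```text
time_s: 2.6
tool_pos: [0.5337, 0.1806, 0.2313]
orientation: [-0.001, 0.998, -0.055, 0.0]
wrist_force: [0.8, -0.5, 0.6]
grip_width: -0.0002
finger_force: 0.0
```

servo_tool --targets '[{"grip": 1, "x": 0, "y": 0, "z": 0, "spin": 0}, {"grip": 1, "x": 0, "y": 0, "z": 0, "spin": 0}, {"grip": 1, "x": 0, "y": 0, "z": 0, "spin": 0}]'

```text
time_s: 2.9
tool_pos: [0.5329, 0.1755, 0.2312]
orientation: [0.0, 0.998, -0.057, -0.0]
wrist_force: [-0.0, -0.1, 0.8]
grip_width: 0.0003
finger_force: 0.0
```

```bash
python3 - <<'E'
from h import *
s=get_state(); print({k:np.round(s[k],4) for k in('time_s','qpos','tool_pos','orientation','wrist_force','moment','grip_width')})
c=calibration('wrist'); im=snapshot('wrist'); cv2.imwrite('pics/w1.png',im[:,:,::-1])
for X in ([.5325,.1775,.075],[.5172,.1262,.075],[.5115,-.0181,.075]): print(proj(c,X).round(1))
E
```

```text
{'time_s': np.float64(2.9), 'qpos': array([-0.0586,  0.3783, -0.4799,  1.7006,  0.1923,  1.1102, -2.2799]), 'tool_pos': array([0.5329, 0.1755, 0.2312]), 'orientation': array([ 5.000e-04,  9.984e-01, -5.680e-02, -1.000e-04]), 'wrist_force': array([-0.0268, -0.1409,  0.753 ]), 'moment': array([-0.0621,  0.0313, -0.0026]), 'grip_width': np.float64(0.0003)}
[270.5 188.9]
[330.1 199.3]
[495.1 187.4]
```

View pics/w1.png

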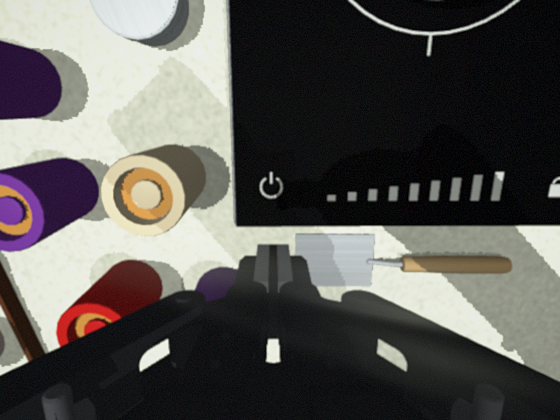

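The wrist view shows the key at (270,187), bar 1 at (332,198) and bar 9 at (497,186). All are within 2–3 px (about 2 mm) of the predictions, so I descend to just above the glass.

servo_tool --targets '[{"grip": 1, "x": 0, "y": -0.2, "z": 2, "spin": 0}, {"grip": 1, "x": 0, "y": -0.2, "z": 5, "spin": 0}, {"grip": 1, "x": 0, "y": -0.2, "z": 8, "spin": 0}, {"grip": 1, "x": 0, "y": -0.2, "z": 11, "spin": 0}, {"grip": 1, "x": 0, "y": -0.2, "z": 13, "spin": 0}, {"grip": 1, "x": 0, "y": -0.2, "z": 14.2, "spin": 0}, {"grip": 1, "x": 0, "y": -0.2, "z": 14.8, "spin": 0}, {"grip": 1, "x": 0, "y": -0.2, "z": 15, "spin": 0}, {"grip": 1, "x": 0, "y": -0.2, "z": 15, "spin": 0}, {"grip": 1, "x": 0, "y": -0.2, "z": 15, "spin": 0}, {"grip": 1, "x": 0, "y": -0.2, "z": 15, "spin": 0}]'

```text
time_s: 4.05
tool_pos: [0.5338, 0.179, 0.0821]
orientation: [-0.0, 0.998, -0.056, 0.001]
wrist_force: [0.3, 0.6, 0.0]
grip_width: 0.0
finger_force: 0.0
```

servo_tool --targets '[{"grip": 1, "x": 0, "y": 0, "z": 0.2, "spin": 0}, {"grip": 1, "x": 0, "y": 0, "z": 0.4, "spin": 0}, {"grip": 1, "x": 0, "y": 0, "z": 0.5, "spin": 0}, {"grip": 1, "x": 0, "y": 0, "z": 0.6, "spin": 0}, {"grip": 1, "x": 0, "y": 0, "z": 0.6, "spin": 0}]'

```text
time_s: 4.55
tool_pos: [0.5332, 0.1789, 0.0752]
orientation: [0.0, 0.998, -0.056, -0.0]
wrist_force: [-0.8, -0.4, 0.8]
grip_width: 0.0003
finger_force: 0.2
```

servo_tool --targets '[{"grip": 1, "x": 0, "y": 0, "z": 0.05, "spin": 0}, {"grip": 1, "x": 0, "y": 0, "z": 0.1, "spin": 0}, {"grip": 1, "x": 0, "y": 0, "z": 0.1, "spin": 0}]'

```text
time_s: 4.85
tool_pos: [0.5333, 0.1789, 0.0744]
orientation: [0.0, 0.998, -0.056, 0.0]
wrist_force: [-0.8, -1.1, 3.9]
grip_width: 0.0001
finger_force: 1.8
```

Contact is at about 3.5 N, so I hold for a second and then lift 1.5 cm.

servo_tool --targets '[{"grip": 1, "x": 0, "y": 0, "z": 0, "spin": 0}, {"grip": 1, "x": 0, "y": 0, "z": 0, "spin": 0}, {"grip": 1, "x": 0, "y": 0, "z": 0, "spin": 0}, {"grip": 1, "x": 0, "y": 0, "z": 0, "spin": 0}, {"grip": 1, "x": 0, "y": 0, "z": 0, "spin": 0}, {"grip": 1, "x": 0, "y": 0, "z": 0, "spin": 0}, {"grip": 1, "x": 0, "y": 0, "z": 0, "spin": 0}, {"grip": 1, "x": 0, "y": 0, "z": 0, "spin": 0}, {"grip": 1, "x": 0, "y": 0, "z": 0, "spin": 0}, {"grip": 1, "x": 0, "y": 0, "z": 0, "spin": 0}, {"grip": 1, "x": 0, "y": 0, "z": 0, "spin": 0}]'

```text
time_s: 5.95
tool_pos: [0.5333, 0.1789, 0.0743]
orientation: [0.0, 0.998, -0.056, 0.0]
wrist_force: [-2.5, 0.2, 3.7]
grip_width: 0.0002
finger_force: 1.9
```

servo_tool --targets '[{"grip": 1, "x": 0, "y": 0, "z": -0.5, "spin": 0}, {"grip": 1, "x": 0, "y": 0, "z": -1.5, "spin": 0}, {"grip": 1, "x": 0, "y": 0, "z": -1.5, "spin": 0}, {"grip": 1, "x": 0, "y": 0, "z": -1.5, "spin": 0}]'

```text
time_s: 6.35
tool_pos: [0.5337, 0.1789, 0.0898]
orientation: [-0.0, 0.998, -0.056, 0.001]
wrist_force: [0.0, -0.5, -0.5]
grip_width: 0.0004
finger_force: 0.0
```

servo_tool --targets '[{"grip": 1, "x": -0.1, "y": 1.5, "z": 0, "spin": 0}, {"grip": 1, "x": -0.3, "y": 3.5, "z": 0, "spin": 0}, {"grip": 1, "x": -0.5, "y": 5, "z": 0, "spin": 0}, {"grip": 1, "x": -0.5, "y": 5.4, "z": 0, "spin": 0}, {"grip": 1, "x": -0.5, "y": 5.4, "z": 0, "spin": 0}, {"grip": 1, "x": -0.5, "y": 5.4, "z": 0, "spin": 0}, {"grip": 1, "x": -0.5, "y": 5.4, "z": 0.5, "spin": 0}, {"grip": 1, "x": -0.5, "y": 5.4, "z": 0.9, "spin": 0}, {"grip": 1, "x": -0.5, "y": 5.4, "z": 0.9, "spin": 0}, {"grip": 1, "x": -0.5, "y": 5.4, "z": 0.9, "spin": 0}]'

```text
time_s: 7.35
tool_pos: [0.5221, 0.126, 0.08]
orientation: [0.0, 0.998, -0.056, -0.0]
wrist_force: [0.1, 0.2, 0.4]
grip_width: -0.0001
finger_force: 0.0
```

```bash
python3 - <<'E'
from h import *
s=get_state(); print(s['tool_pos'],s['orientation'])
c=calibration('wrist'); im=snapshot('wrist'); cv2.imwrite('pics/w2.png',im[:,:,::-1])
print(proj(c,s['tool_pos']))
g=cv2.cvtColor(im,cv2.COLOR_RGB2GRAY)
k,l,st,ce=cv2.connectedComponentsWithStats((g>70).astype(np.uint8))
for i in range(1,k):
    if 15<st[i,4]<900:
        P=atz(c,ce[i],.075)
        if .49<P[0]<.56: print(st[i,4],ce[i].round(1),P.round(4))
E
```

```text
[0.52213258 0.12600785 0.08000167] [ 4.73279241e-05  9.98437273e-01 -5.58831973e-02 -2.78050049e-04]
[273.07256155 264.57401056]
143 [155.8 229.8] [0.5425 0.1766 0.075 ]
610 [552.6 251.6] [ 0.5121 -0.001   0.075 ]
583 [157.7 250.1] [0.5328 0.1777 0.075 ]
702 [514.3 251.4] [0.5141 0.0163 0.075 ]
615 [473.9 253.9] [0.5149 0.0345 0.075 ]
526 [433.7 256.5] [0.5156 0.0527 0.075 ]
55 [262.5 247.9] [0.5286 0.1301 0.075 ]
439 [393.7 259.1] [0.5163 0.0709 0.075 ]
318 [353.9 261.8] [0.517  0.0892 0.075 ]
225 [314.6 264. ] [0.518  0.1072 0.075 ]
33 [264.9 283.5] [0.5107 0.1311 0.075 ]
32 [280.5 283.2] [0.51   0.1239 0.075 ]
```

View pics/w2.png

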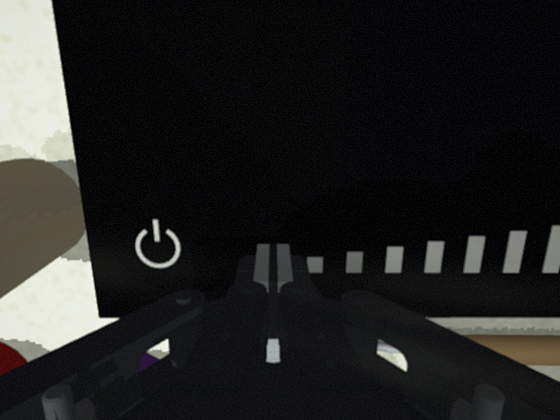

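Bar 2 is at y=0.107 and bar 7 at y=0.0165, consistent with the top view (the fingertips hide bar 1). Now I touch down on bar 1.

servo_tool --targets '[{"grip": 1, "x": 0, "y": 0, "z": 0.3, "spin": 0}, {"grip": 1, "x": 0, "y": 0, "z": 0.5, "spin": 0}, {"grip": 1, "x": 0, "y": 0, "z": 0.6, "spin": 0}, {"grip": 1, "x": 0, "y": 0, "z": 0.6, "spin": 0}, {"grip": 1, "x": 0, "y": 0, "z": 0.6, "spin": 0}]'

```text
time_s: 7.9
tool_pos: [0.5223, 0.1257, 0.0745]
orientation: [0.0, 0.998, -0.056, 0.0]
wrist_force: [-0.6, -0.3, 3.4]
grip_width: -0.0004
finger_force: 1.7
```

Contact on bar 1 is at about 3 N. I slide the first half, to bar 4 (5.4 cm), in small steps.

servo_tool --targets '[{"grip": 1, "x": 0, "y": 0.3, "z": 0, "spin": 0}, {"grip": 1, "x": 0, "y": 0.6, "z": 0, "spin": 0}, {"grip": 1, "x": 0, "y": 0.9, "z": 0, "spin": 0}, {"grip": 1, "x": 0, "y": 1.2, "z": 0, "spin": 0}, {"grip": 1, "x": 0, "y": 1.5, "z": 0, "spin": 0}, {"grip": 1, "x": 0, "y": 1.8, "z": 0, "spin": 0}, {"grip": 1, "x": 0, "y": 2.1, "z": 0, "spin": 0}, {"grip": 1, "x": 0, "y": 2.4, "z": 0, "spin": 0}, {"grip": 1, "x": 0, "y": 2.7, "z": 0, "spin": 0}, {"grip": 1, "x": 0, "y": 3.0, "z": 0, "spin": 0}, {"grip": 1, "x": 0, "y": 3.3, "z": 0, "spin": 0}, {"grip": 1, "x": 0, "y": 3.6, "z": 0, "spin": 0}, {"grip": 1, "x": 0, "y": 3.9, "z": 0, "spin": 0}, {"grip": 1, "x": 0, "y": 4.2, "z": 0, "spin": 0}, {"grip": 1, "x": 0, "y": 4.5, "z": 0, "spin": 0}, {"grip": 1, "x": 0, "y": 4.8, "z": 0, "spin": 0}, {"grip": 1, "x": 0, "y": 5.1, "z": 0, "spin": 0}, {"grip": 1, "x": 0, "y": 5.4, "z": 0, "spin": 0}]'

```text
time_s: 9.7
tool_pos: [0.5162, 0.0718, 0.0743]
orientation: [0.0, 0.998, -0.056, -0.0]
wrist_force: [-0.2, 2.2, 3.4]
grip_width: -0.0003
finger_force: 1.9
```

servo_tool --targets '[{"grip": 1, "x": 0, "y": 0.3, "z": 0, "spin": 0}, {"grip": 1, "x": 0, "y": 0.6, "z": 0, "spin": 0}, {"grip": 1, "x": 0, "y": 0.9, "z": 0, "spin": 0}, {"grip": 1, "x": 0, "y": 1.2, "z": 0, "spin": 0}, {"grip": 1, "x": 0, "y": 1.5, "z": 0, "spin": 0}, {"grip": 1, "x": 0, "y": 1.8, "z": 0, "spin": 0}, {"grip": 1, "x": 0, "y": 2.1, "z": 0, "spin": 0}, {"grip": 1, "x": 0, "y": 2.4, "z": 0, "spin": 0}, {"grip": 1, "x": 0, "y": 2.7, "z": 0, "spin": 0}, {"grip": 1, "x": 0, "y": 3.0, "z": 0, "spin": 0}, {"grip": 1, "x": 0, "y": 3.3, "z": 0, "spin": 0}, {"grip": 1, "x": 0, "y": 3.6, "z": 0, "spin": 0}, {"grip": 1, "x": 0, "y": 3.9, "z": 0, "spin": 0}, {"grip": 1, "x": 0, "y": 4.2, "z": 0, "spin": 0}, {"grip": 1, "x": 0, "y": 4.5, "z": 0, "spin": 0}, {"grip": 1, "x": 0, "y": 4.8, "z": 0, "spin": 0}, {"grip": 1, "x": 0, "y": 5.1, "z": 0, "spin": 0}, {"grip": 1, "x": 0, "y": 5.3, "z": 0, "spin": 0}, {"grip": 1, "x": 0, "y": 5.4, "z": 0, "spin": 0}, {"grip": 1, "x": 0, "y": 5.4, "z": 0, "spin": 0}]'

```text
time_s: 11.7
tool_pos: [0.5101, 0.018, 0.0743]
orientation: [0.0, 0.998, -0.056, -0.0]
wrist_force: [0.9, 0.9, 3.3]
grip_width: 0.0003
finger_force: 1.9
```

servo_tool --targets '[{"grip": 1, "x": 0, "y": 0, "z": 0, "spin": 0}, {"grip": 1, "x": 0, "y": 0, "z": 0, "spin": 0}, {"grip": 1, "x": 0, "y": 0, "z": 0, "spin": 0}, {"grip": 1, "x": 0, "y": 0, "z": 0, "spin": 0}, {"grip": 1, "x": 0, "y": 0, "z": 0, "spin": 0}, {"grip": 1, "x": 0, "y": 0, "z": 0, "spin": 0}, {"grip": 1, "x": 0, "y": 0, "z": 0, "spin": 0}, {"grip": 1, "x": 0, "y": 0, "z": 0, "spin": 0}, {"grip": 1, "x": 0, "y": 0, "z": 0, "spin": 0}, {"grip": 1, "x": 0, "y": 0, "z": 0, "spin": 0}]'

```text
time_s: 12.7
tool_pos: [0.5101, 0.0181, 0.0743]
orientation: [0.0, 0.998, -0.056, -0.0]
wrist_force: [-1.0, -2.2, 4.3]
grip_width: 0.0002
finger_force: 1.9
```

The fingertips rested on bar 7, within about 1.5 mm, for a second. I lift straight off.

servo_tool --targets '[{"grip": 1, "x": 0, "y": 0, "z": -0.5, "spin": 0}, {"grip": 1, "x": 0, "y": 0, "z": -2, "spin": 0}, {"grip": 1, "x": 0, "y": 0, "z": -5, "spin": 0}, {"grip": 1, "x": 0, "y": 0, "z": -8, "spin": 0}, {"grip": 1, "x": 0, "y": 0, "z": -10, "spin": 0}, {"grip": 1, "x": 0, "y": 0, "z": -10, "spin": 0}, {"grip": 1, "x": 0, "y": 0, "z": -10, "spin": 0}, {"grip": 1, "x": 0, "y": 0, "z": -10, "spin": 0}, {"grip": 1, "x": 0, "y": 0, "z": -10, "spin": 0}]'

```text
time_s: 13.6
tool_pos: [0.5095, 0.0184, 0.1732]
orientation: [0.0, 0.998, -0.056, -0.001]
wrist_force: [0.2, -0.3, -0.0]
grip_width: 0.0
finger_force: 0.0
```

```bash
python3 -c "
from plant import *
s=get_state();print(s['tool_pos'],s['wrist_force']);print(hand_in())"
```

```text
[0.50945124 0.01839604 0.17322208] [ 0.18726092 -0.27442672 -0.0021554 ]
the job is handed in; nothing more can be done
None
```

The job is handed in with no verdict returned: I rested on the power key for over a second, slid from bar 1 to bar 7 at about 3–4 N, rested there a second and lifted off, finishing at 13.6 s of the 48 s allowed.

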